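Gauge the lock cam, then open its oil bottle

TASK

Before the lock cam on the gauge is oiled, check its height: press the gauge's black knob gently down until the sprung foot rests on the cam, stay there about a second, then let the foot spring back up. Then open the oil bottle: push its red safety cap down, twist it counter-clockwise (seen from above) until it is free and lift it straight up; finish still holding the cap in the gripper, level and still, about 10 cm above where it sat, directly over the bottle. Leave the cam in place on its anvil and the other things on the bench alone.

Things in the scene. Friction and masses are not known exactly. Their poses are not given: they have to be found in the camera images.
- gauge_stand: Grey height-gauge stand fixed to the bench. Origin on the bench surface, on the vertical spindle axis, where the cam lies on its anvil. A 26 x 44 mm column, 139 mm high, stands at x = +68 mm in its frame (away from the robot); an arm at 99 to 125 mm carries a 25 mm sleeve (96 to 130 mm) for the spindle. Nothing fixed is higher than 139 mm.
- gauge_knob (a point): Centre of the flat top of the gauge's round black press knob (36 mm diameter, 12 mm thick, on a 10 mm steel spindle), 197 mm above the bench when up. Press it from above: it takes the foot down, and gives on a stiffer spring (1.2 N per mm, up to 14 mm) against the spindle. So the foot touches the cam when the knob is about 27 mm down; 31 mm down puts about 5 N on the cam.
- gauge (a joint): Travel of spindle and foot in m: 0 = fully up, grows downwards, stop at 0.035. The 18 mm round foot meets the cam's hub at 0.022 (foot 53 mm above the bench when up; anvil 15 mm + hub 16 mm). A spring returns it: about 2 N to start, 5.3 N at 0.022; beyond that one pushes on the cam, where about 5 N more is a good gentle check.
- cam: Nickel-plated lock cam (80 g, loose) on a 60 x 60 x 15 mm dark steel anvil under the gauge foot: a round hub of 26 mm diameter and 16 mm height with a flat tail 16 mm wide, 6 mm thick, reaching 51 mm along its -x. Origin: centre of the hub's underside.
- bottle: White round oil bottle (62 mm diameter, yellow band) strapped in a holder with a 92 mm square dark base; fixed, it cannot turn or lift. Origin on the bench surface on the bottle's axis. The shoulder narrows from 62 mm at 82 mm height to 30 mm at 103 mm; above it are only the neck and two locking ledges, under the cap.
- cap: Round red ribbed safety cap, 42 mm diameter, 34 mm high, 40 g, hollow below. Origin: centre of its underside, 120 mm above the bench when locked (top at 154); z up. Locked with its x along the bottle's x by two inner lugs behind teeth. Its sides can be gripped at any yaw; 17 mm are free between its lower edge and the bottle's shoulder. Site cap_top tells how it opens.
- cap_top (a point): Centre of the cap's top (white mark). To open: grip firmly (30 to 40 N), push down more than 4 mm (5 N to start, 8 to 10 N when down, hard stop at 7 mm) and, still pressed, turn counter-clockwise seen from above; past 45 degrees it is free to lift (65 to 80 is good, a stop comes near 135). Clockwise it is blocked.
- seal (a joint): Travel in m of the 12 mm sprung pad in the bottle's mouth, which the cap pushes down: about 0.002 with the cap locked, above 0.006 when the cap is far enough down to turn, 0.009 at the hard stop, 0 when the cap is off.
- screwdriver: Cobalt blue screwdriver with steel shank lying on the bench between gauge and bottle, along x; leave alone.
- faceplate: Cream plastic keypad faceplate, 80 x 110 x 10 mm, flat on the bench on the left; leave alone.
- motor: Small grey stepper motor, 42 x 42 x 36 mm with a shaft up to 58 mm, at the back; leave alone.
- spare_cam: Second nickel-plated lock cam, same shape, on the bench at the back; leave alone.
- parts_tray: Blue open parts tray, 120 x 90 x 30 mm, on the right; leave alone.
Mind the look-alikes: they are no part of the job. What is shaped like the gauge_stand but pink is not meant.

How it is judged:
On the way, in this order (a step that is already met when the one before it is completed fails the run):
1. The gauge foot rests on the cam for a moment with more than 1 N (value of joint gauge above 0.019 m and contact force between cam and gauge_stand above 1 N), for 0.3 s.
2. The gauge foot is back up (value of joint gauge below 0.003 m), for 0.1 s.
3. The cap is pushed down on the bottle (pad travel over 5.5 mm) (value of joint seal above 0.0055 m), for 0.1 s.
4. The cap is twisted over 40 degrees while still on the neck (angle between the x axis of cap and the x axis of bottle, either way round above 0.7 rad and z of cap in the frame of bottle below 0.135 m and horizontal distance between cap and bottle below 0.006 m), for 0.05 s.
At the end, for the whole second after the job is handed in: The gripper holds the cap still and level (within 17 deg), its underside 170 to 300 mm above the bench (it sat at 120), within 30 mm of the bottle axis, not touching the bottle; the gauge foot is up (within 4 mm) and the cam lies on its anvil within 20 mm of the spindle axis (z of cap in the frame of bottle between 0.17 and 0.3 m and horizontal distance between cap and bottle below 0.03 m and angle between cap's own z axis and vertical below 0.3 rad and linear speed of cap below 0.03 m/s and contact force between the fingers and cap above 1 N and contact force between cap and bottle below 0.1 N and value of joint gauge below 0.004 m and value of joint seal below 0.001 m and z of cam in the frame of gauge_stand above 0.012 m and horizontal distance between cam and gauge_stand below 0.02 m); the arm keeps its last pose, push and grip.
It fails at once if The gauge foot is rammed onto the cam (more than 40 N) (contact force between cam and gauge_stand above 40 N).
It fails at once if The cam under the gauge is shifted by more than 12 mm (distance of cam from where it was at the start of the episode above 0.012 m).
It fails at once if A bystander (spare cam, faceplate, screwdriver, motor or parts tray) is moved by more than 30 mm (distance of any of spare_cam, faceplate, screwdriver, motor, parts_tray from where it was at the start of the episode above 0.03 m).
It also fails if it takes over 53 s, if anything falls off the work surface, if the arm or the gripper's body presses on something with over 40 N, if the wrist force passes 120 N, or if a joint passes its speed limit or range.

ROBOT

A 6-joint arm with a two-finger parallel gripper is mounted at the origin on the work surface. World frame = base frame: x ahead of the robot, y to its left, z up, the work surface at z = 0. Lengths are in m, angles in rad, forces in N, time in s.
With the tool pointing down it reaches from about 0.35 to 0.775 m from the base axis. Payload 5.5 kg.
Tool frame: the origin (TCP) lies at the very end of the fingers, on their centre line; the grasp point (between the pads) lies 19 mm behind it; x points along the fingers, y is the direction in which the jaws open and shut, and the axes are right-handed (so a half turn about x gives the same grasp; the last joint's range is limited). The gripper opens to 85 mm and grips with 20 to 120 N. Pads are 22 mm wide; open, the fingers measure 114 mm over their backs; the gripper's body (76 mm by 85 mm) begins 54 mm behind the grasp point. The pads swing forward as they close: fully open they stand 13 mm farther back than shut.
Start: joints at [0.961, 0.313, 0.046, 1.304, 0, 1.431], TCP at [0.26, 0.513, 0.231] pointing down, gripper open.
Joint ranges: [-2.76, 2.76], [-0.86, 1.69], [-1.03, 1.26], [-2.2, 2.34], [-1.47, 1.5], [-3.14, 3.14]. Speed limits (rad/s): [2.57, 2.57, 3.14, 3.14, 3.14, 3.14].

INTERFACE

Orientations are given as a unit quaternion [w, x, y, z].
In Python, from workcell import env gives the robot as it stands.
- The arm moves only by the tool servo_tool, never from a script. Its argument "increments" is a list of rows, each an object with "offset": the shift along the tool's x, y, z in cm, a list of three; "yaw": the turn about the tool's x in degrees. In form: [{"offset": [x, y, z], "yaw": yaw}, ...]. A call has exactly 8 rows; each row is the pose to reach, as a shift and turn from the pose commanded when the call began, along the tool's axes at that moment; what a row does not reach only later rows make up. A row lasts 1/10 s, in which the tool goes at most 50 mm and 8.59 degrees, less where a joint would pass 70% of its speed; a pose out of reach is approached as far as the arm can. A call with a gripper value outside its range is refused whole. "claw" is the opening, from 0 (shut) to 1 (fully open), set as the call begins (left out, the last holds). The fingers move at their own pace and stop on an object; "force" is the grip in N (left out, the last holds). Time passes only in rows, so rows that repeat a pose let the fingers close, or fill a call up. It gives the time, the measured TCP pose, the force and the opening at its end, in the units of the state.
- env.get_state(): the state, without advancing time (a new reading comes with each control period).
- env.read_camera(name): name is "scene" or "top" or "wrist"; returns (picture, depth): 480x640x3 uint8, red, green, blue; 480x640 float32, m along the optical axis (not along the pixel's ray), 0 where there is no reading.
- env.camera_model(name): a dict with "vertical_fov" (degrees; the focal length in pixels is half the picture's height over the tangent of half this angle, whatever the lens; pixels are square), "cx", "cy" (the principal point, pixels), "world_from_camera" (4x4, takes a point from camera to world coordinates). Camera axes: x right, y up, looking along -z (the intrinsics and any distortion apply to the point x, -y, -z); pixel columns grow to the right and rows downward; lengths in m; the calibration is good to about 2 mm. The wrist camera is an equidistant fisheye: a pixel r from the principal point sees the ray r / f radians off the axis. A picture is of the moment at which its call begins: read the wrist's pose just before it. camera_model takes no time and is no camera call; for the wrist camera it gives the pose at the moment of the call.
- env.hand_in(): hands the job in, once; it reports no verdict.
The state is a dict: "clock": time; "joint_pos": joint angles; "qvel": joint speeds; "tau": joint torques, N m; "tcp_pos": TCP position; "orientation": TCP orientation; "wrist_force": force on the tool from outside, world axes, zero at the start; "ft_torque": the same for the moment, N m; "finger_gap": finger opening in m.
Only numpy, scipy, OpenCV 4.12 (cv2) and the standard library are available. Lean on these libraries where they do the work, as an engineer would, in place of code of your own. Each camera call takes 0.05 s, during which the arm holds its last target.

## Working session

There is one attempt and no reset: what is moved stays moved. The work goes in short steps, Python scripts to look and compute and a tool call to move; the robot and the scene stay as the last step left them, time stands still between calls to the robot, and variables do not carry over. Pictures are saved under pics/ and viewed, and the job is handed in when it is done.

Besides the shell and the picture viewer there is one more tool, called after "Emit:" as name([rows], argument=value, ...), one row to a line, values as JSON. servo_tool: Moves the arm, as the interface text tells. Its arguments: {"type":"object","properties":{"increments":{"type":"array","items":{"type":"object","properties":{"offset":{"type":"array","items":{"type":"number"}},"yaw":{"type":"number"}}}},"claw":{"type":"number"},"force":{"type":"number"}},"required":["increments"]}

```bash
ls; mkdir -p pics; python3 - <<'E'
from workcell import env
import cv2,numpy as np
s=env.get_state()
print(s)
for n in ("scene","top"):
    p,d=env.read_camera(n)
    cv2.imwrite(f"pics/{n}0.png",p[:,:,::-1]); np.savez(f"pics/{n}0.npz",p=p,d=d)
    print(n,env.camera_model(n))
E
```

```text
pics
{'clock': 0.0, 'joint_pos': array([ 9.61387324e-01,  3.13989089e-01,  4.49657102e-02,  1.30355153e+00,
       -1.16425414e-06,  1.43120094e+00]), 'qvel': array([ 1.16333739e-03, -5.33904987e-04,  1.83674424e-03, -5.27811558e-04,
       -7.34921352e-04, -3.18897828e-05]), 'tau': array([-3.63417385e-04, -4.80623710e+01,  2.98537803e+01,  1.93256722e-02,
       -3.13574037e-04, -5.05881417e-06]), 'tcp_pos': array([0.26003366, 0.51228592, 0.23040985]), 'orientation': array([ 0.68745691,  0.16399531,  0.6879162 , -0.16516609]), 'wrist_force': array([ 0.53802565, -0.38735445,  0.59553731]), 'ft_torque': array([ 0.08556352, -0.01664717,  0.01841019]), 'finger_gap': 0.0853248514863854}
scene {'vertical_fov': 48.73986809397846, 'cx': 314.85801743347866, 'cy': 244.825389063749, 'world_from_camera': array([[-0.89106245, -0.30032687,  0.34031085,  0.93998949],
       [ 0.45358975, -0.61606948,  0.64398349,  0.69810537],
       [ 0.01624959,  0.72819102,  0.68518157,  0.91341154],
       [ 0.        ,  0.        ,  0.        ,  1.        ]])}
top {'vertical_fov': 46.60067351686715, 'cx': 309.6767439232401, 'cy': 240.76621867607292, 'world_from_camera': array([[-0.02107062,  0.98904573, -0.14609783,  0.35521492],
       [-0.99975733, -0.01990447,  0.00943936, -0.04581503],
       [ 0.00642796,  0.14626127,  0.98922511,  1.61978236],
       [ 0.        ,  0.        ,  0.        ,  1.        ]])}
```

View pics/scene0.png

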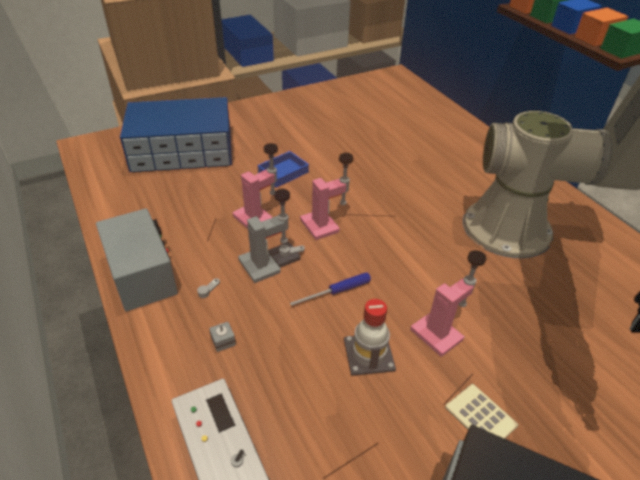

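View pics/top0.png

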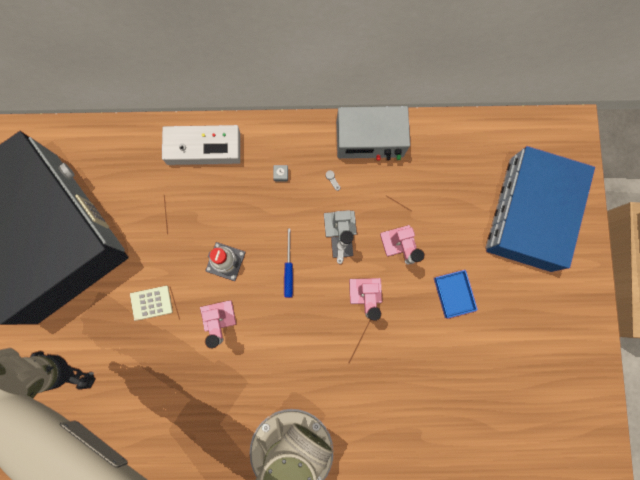

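The scene picture shows four gauges. One is grey, with its knob at scene (282,196) and top (346,238). Three are pink, with knobs at scene (271,149), (346,158) and (476,259). The grey one fits the description and also has the cam beneath it. The bottle with the red cap is at scene (375,312) and top (222,258). Next I'll enlarge both and measure.

```bash
cat > h.py <<'E'
import numpy as np,cv2
from scipy.optimize import least_squares
H,W=480,640
def ray(m,u,v):
    f=H/2/np.tan(np.radians(m["vertical_fov"])/2)
    x=np.array([(u-m["cx"])/f,-(v-m["cy"])/f,-1.0])
    T=m["world_from_camera"]; return T[:3,3],T[:3,:3]@x
def cloud(m,d):
    f=H/2/np.tan(np.radians(m["vertical_fov"])/2)
    v,u=np.mgrid[:H,:W].astype(float)
    P=np.stack([(u-m["cx"])/f*d,-(v-m["cy"])/f*d,-d],-1)
    T=m["world_from_camera"]; return P@T[:3,:3].T+T[:3,3]
def tri(a,b):
    (o1,r1),(o2,r2)=a,b
    A=np.stack([r1,-r2],1); t=np.linalg.lstsq(A,o2-o1,rcond=None)[0]
    p,q=o1+t[0]*r1,o2+t[1]*r2
    return (p+q)/2,np.linalg.norm(p-q)
E
python3 - <<'E'
from workcell import env
from h import *
S=np.load("pics/scene0.npz");T=np.load("pics/top0.npz")
a=cv2.resize(S['p'][170:290,220:420],(800,480),interpolation=cv2.INTER_CUBIC)
b=cv2.resize(T['p'][200:290,190:370],(800,400),interpolation=cv2.INTER_CUBIC)
cv2.imwrite("pics/s_crop.png",a[:,:,::-1]);cv2.imwrite("pics/t_crop.png",b[:,:,::-1])
for n,z,boxes in (("scene",S,{"knob":(270,185,296,208),"cap":(360,295,392,330)}),("top",T,{"knob":(335,228,358,248),"cap":(204,242,240,276)})):
    m=env.camera_model(n);C=cloud(m,z['d'])
    for k,(u0,v0,u1,v1) in boxes.items():
        c=C[v0:v1,u0:u1].reshape(-1,3);p=z['p'][v0:v1,u0:u1].reshape(-1,3).astype(int)
        msk=(p.max(1)<60) if k=="knob" else (p[:,0]>110)&(p[:,1]<70)
        q=c[msk];zt=np.percentile(q[:,2],90);t=q[abs(q[:,2]-zt)<.006]
        vv,uu=np.where(msk.reshape(v1-v0,u1-u0))
        print(n,k,msk.sum(),"ztop",zt,"mean",t.mean(0),t.min(0),t.max(0),"pix",uu.min()+u0,uu.max()+u0,vv.min()+v0,vv.max()+v0)
E
```

```text
scene knob 72 ztop 0.1984121925997117 mean [ 0.5775386  -0.14973067  0.19643654] [ 0.56487012 -0.16344946  0.19252949] [ 0.58927696 -0.13809981  0.20057547] pix 276 287 191 201
scene cap 330 ztop 0.15560676175027896 mean [0.54068622 0.18777269 0.15396375] [0.51906227 0.16516336 0.14962854] [0.55879126 0.20489377 0.15759488] pix 364 386 300 325
top knob 114 ztop 0.2017101763414364 mean [ 0.57227858 -0.15465495  0.19871799] [ 0.55769461 -0.16907526  0.19571314] [ 0.5862698  -0.1401973   0.20406046] pix 341 352 232 243
top cap 43 ztop 0.1579132812426503 mean [0.53100247 0.17367657 0.15658512] [0.51938614 0.16530235 0.15193061] [0.55073991 0.18998481 0.16350947] pix 215 226 250 263
```

View pics/s_crop.png

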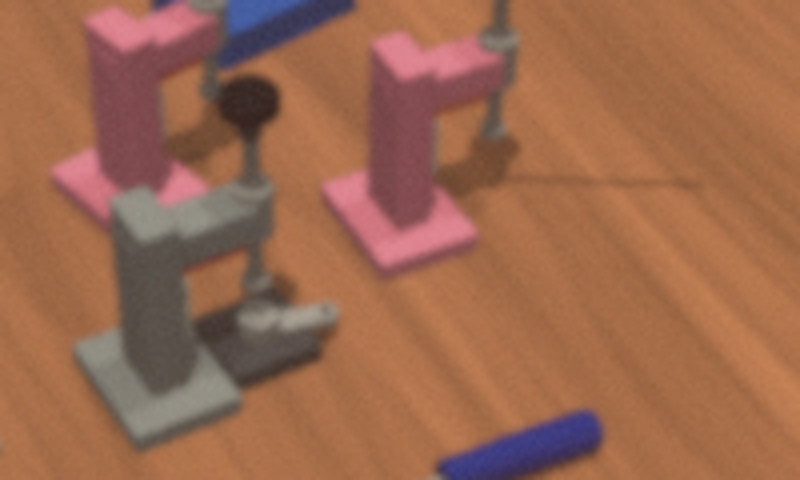

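View pics/t_crop.png

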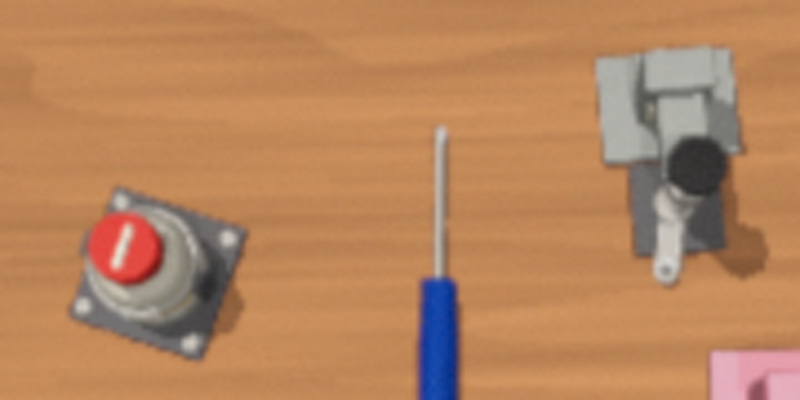

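```bash
cat >> h.py <<'E'
from scipy.spatial.transform import Rotation as R
def toolR(s):
    w,x,y,z=s["orientation"]; return R.from_quat([x,y,z,w]).as_matrix()
def off(s,target):
    return toolR(s).T@(np.array(target)-s["tcp_pos"])*100
E
python3 - <<'E'
from workcell import env
from h import *
s=env.get_state();print(toolR(s).round(3))
S=np.load("pics/scene0.npz");T=np.load("pics/top0.npz")
ms,mt=env.camera_model("scene"),env.camera_model("top")
def cen(p,box,k):
    u0,v0,u1,v1=box;q=cv2.resize(p[v0:v1,u0:u1],None,fx=8,fy=8,interpolation=cv2.INTER_CUBIC).astype(int)
    m=(q.max(2)<75) if k=="knob" else (q[...,0]>q[...,1]*2)&(q[...,0]>q[...,2]*2)&(q[...,0]>120)&(q[...,1]<85)
    n,l,st,c=cv2.connectedComponentsWithStats(m.astype(np.uint8))
    i=1+st[1:,4].argmax();b=st[i]
    return (u0+(c[i]+.5)/8-.5)[0],v0+((c[i]+.5)/8-.5)[1],b/8+np.array([u0,v0,0,0,0]), b[4]/64
ks=cen(S['p'],(268,183,298,208),"knob");kt=cen(T['p'],(335,227,360,250),"knob")
cs=cen(S['p'],(355,292,396,332),"cap");ct=cen(T['p'],(204,240,240,276),"cap")
print(ks,kt);print(cs,ct)
print("knob",tri(ray(ms,ks[0],ks[1]),ray(mt,kt[0],kt[1])))
print("cap",tri(ray(ms,cs[0],cs[1]),ray(mt,ct[0],ct[1])))
def pl(r,z): o,d=r;return o+d*(z-o[2])/d[2]
print("top ray knob z=.197",pl(ray(mt,kt[0],kt[1]),.195), "scene",pl(ray(ms,ks[0],ks[1]),.193))
print("top ray cap z=.154",pl(ray(mt,ct[0],ct[1]),.152),"scene",pl(ray(ms,cs[0],cs[1]),.142))
cu,cv_=190+125*180/800,200+247*90/400
print("hand cap",pl(ray(mt,cu,cv_),.154))
print("off to above knob",off(s,(.574,-.153,.26)))
E
```

```text
[[-0.001  0.453  0.892]
 [-0.001  0.892 -0.453]
 [-1.    -0.002 -0.   ]]
(np.float64(281.3788423500481), np.float64(195.81053538971452), array([ 274.375,  189.875,   14.5  ,   15.625, 1169.125]), np.float64(146.140625)) (np.float64(346.64922125515346), np.float64(237.44554512139257), array([ 340.5 ,  231.25,   12.75,   16.75, 1091.5 ]), np.float64(136.4375))
(np.float64(375.62143433799787), np.float64(308.1818487621098), array([ 364.625,  298.75 ,   22.75 ,   19.   , 2090.25 ]), np.float64(261.28125)) (np.float64(218.02965328467153), np.float64(255.64526653395268), array([ 209.875,  248.375,   16.625,   15.625, 1130.25 ]), np.float64(141.28125))
knob (array([ 0.5740985 , -0.15617778,  0.18838402]), np.float64(0.0015816374975485368))
cap (array([0.53714456, 0.18424937, 0.14980081]), np.float64(0.0004196473038985537))
top ray knob z=.197 [ 0.57239991 -0.15526054  0.195     ] scene [ 0.57702713 -0.15129068  0.193     ]
top ray cap z=.154 [0.53703713 0.18377575 0.152     ] scene [0.53286264 0.17913106 0.142     ]
hand cap [0.5369715  0.18321151 0.154     ]
off to above knob [ -2.88771651 -45.1111358   58.11258375]
```

Emit:
servo_tool([
  {"offset": [-4,-4,5],"yaw": 0},
  {"offset": [-4,-7,9],"yaw": 0},
  {"offset": [-4,-10,13],"yaw": 0},
  {"offset": [-4,-13,17],"yaw": 0},
  {"offset": [-4,-16,21],"yaw": 0},
  {"offset": [-4,-19,25],"yaw": 0},
  {"offset": [-4,-22,29],"yaw": 0},
  {"offset": [-4,-25,33],"yaw": 0},
], claw=0, force=35)

```text
clock: 0.9
tcp_pos: [0.4317, 0.1588, 0.2712]
orientation: [0.688, 0.165, 0.688, -0.164]
wrist_force: [0.9, 0.9, -0.6]
finger_gap: -0.0002
```

Emit:
servo_tool([
  {"offset": [0,-3.5,4.5],"yaw": 0},
  {"offset": [0,-7,9],"yaw": 0},
  {"offset": [0,-11,13.5],"yaw": 0},
  {"offset": [0,-14.5,18],"yaw": 0},
  {"offset": [0,-18,22],"yaw": 0},
  {"offset": [0,-20,24.5],"yaw": 0},
  {"offset": [0,-20,25],"yaw": 0},
  {"offset": [0,-20,25],"yaw": 0},
])

```text
clock: 1.7
tcp_pos: [0.5646, -0.1339, 0.2697]
orientation: [0.687, 0.166, 0.688, -0.166]
wrist_force: [-0.7, 0.2, 0.2]
finger_gap: -0.0002
```

```bash
python3 - <<'E'
from workcell import env
from h import *
s=env.get_state();print(s["clock"],s["tcp_pos"],s["joint_pos"].round(3),s["wrist_force"])
m=env.camera_model("wrist");p,d=env.read_camera("wrist");print(m)
cv2.imwrite("pics/w1.png",p[:,:,::-1]);np.savez("pics/w1.npz",p=p,d=d,T=m["world_from_camera"])
E
```

```text
1.7 [ 0.56460876 -0.1338579   0.26974511] [-0.371  0.318  0.147  1.4   -0.     0.103] [-0.65673795  0.16905089  0.15129403]
{'vertical_fov': 65.70646984690485, 'cx': 319.8821878338187, 'cy': 241.7823177663329, 'world_from_camera': array([[ 0.45559169, -0.84354115, -0.28438451,  0.49104815],
       [ 0.89018822,  0.43133139,  0.14669074, -0.09716071],
       [-0.00107571, -0.31998682,  0.94742138,  0.41125283],
       [ 0.        ,  0.        ,  0.        ,  1.        ]])}
```

View pics/w1.png

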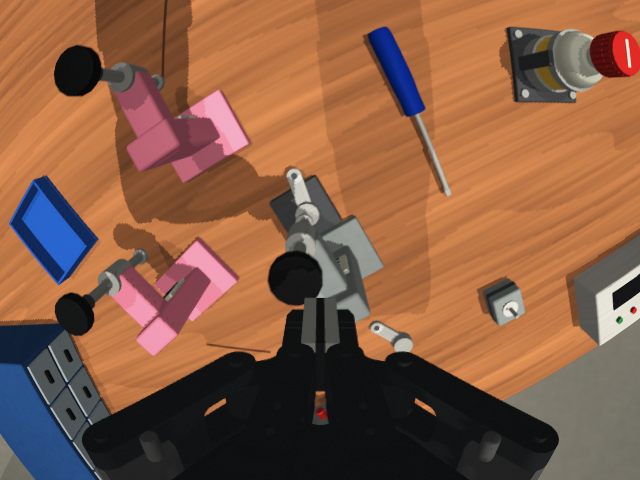

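```bash
cat >> h.py <<'E'
def wray(m,u,v):
    f=H/2/np.tan(np.radians(m["vertical_fov"])/2)
    dx,dy=u-m["cx"],v-m["cy"];r=np.hypot(dx,dy);th=r/f
    k=np.sin(th)/r if r>0 else 1/f
    x=np.array([dx*k,-dy*k,-np.cos(th)])
    T=m["world_from_camera"];return T[:3,3],T[:3,:3]@x
def pl(r,z): o,d=r;return o+d*(z-o[2])/d[2]
E
python3 - <<'E'
from workcell import env
from h import *
s=env.get_state();print(s["clock"],s["tcp_pos"],s["qvel"].round(3))
z=np.load("pics/w1.npz");m=env.camera_model("wrist");m0=dict(m,world_from_camera=z["T"])
p=z["p"].astype(int);b=p[240:315,255:330];msk=(b.max(2)<60).astype(np.uint8)
# knob ellipse: use left/top edges; fit
msk[:, :]=msk
n,l,st,c=cv2.connectedComponentsWithStats(msk);print(st,c)
cn=max(cv2.findContours((l==1+st[1:,4].argmax()).astype(np.uint8),0,1)[0],key=len)[:,0]
cn=cn[(cn[:,0]<62)|(cn[:,1]<40)];cn=cn[(cn[:,1]<58)]
e=cv2.fitEllipse(cn.astype(np.float32));print(e)
for uv in ((255+e[0][0],240+e[0][1]),(295,278)):
    print(uv,pl(wray(m0,*uv),.195),"depth",z["d"][int(uv[1]),int(uv[0])])
p,d=env.read_camera("wrist");m=env.camera_model("wrist")
print(m["world_from_camera"][:3,3]);s=env.get_state();print(s["tcp_pos"])
cv2.imwrite("pics/w2.png",p[:,:,::-1]);np.savez("pics/w2.npz",p=p,d=d,T=m["world_from_camera"])
cv2.imwrite("pics/w2c.png",cv2.resize(p[220:330,220:400],None,fx=4,fy=4,interpolation=cv2.INTER_CUBIC)[:,:,::-1])
E
```

```text
1.75 [ 0.56371705 -0.13202939  0.27005237] [ 0.038 -0.033 -0.028  0.012  0.006  0.002]
[[   0    0   75   75 3143]
 [  13   10   57   65 2413]
 [  33   70   16    5   69]] [[33.38911868 34.63888005]
 [41.57936179 39.07128056]
 [41.33333333 72.11594203]]
((39.88495635986328, 37.021759033203125), (52.04938888549805, 53.050960540771484), 43.078277587890625)
(294.8849563598633, 277.0217590332031) [ 0.56981321 -0.15563511  0.195     ] depth 0.23614813
(295, 278) [ 0.57044826 -0.15589706  0.195     ] depth 0.23544598
[ 0.48970183 -0.09447972  0.41204709]
[ 0.56329807 -0.13083046  0.27044564]
```

View pics/w2c.png

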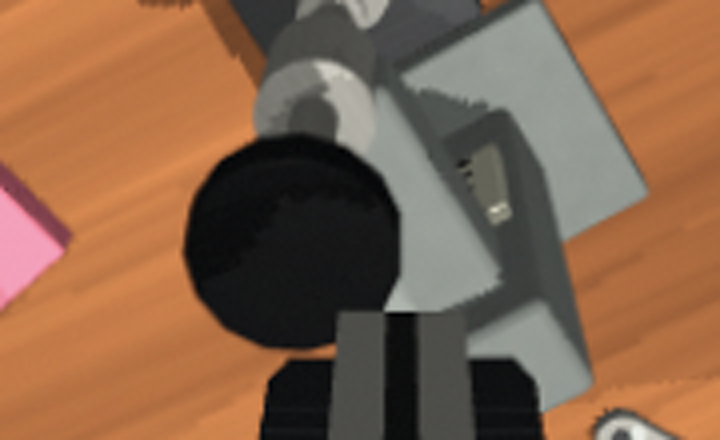

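The enlarged crop shows the grey stand's black knob centred near wrist pixel (295,277), with the grey column and cam beneath it. The wrist, top and scene views agree on about (0.572, -0.155), with its top at 0.197.

```bash
python3 - <<'E'
from workcell import env
from h import *
s=env.get_state();print(s["tcp_pos"],off(s,(.572,-.155,.21)))
E
```

```text
[ 0.56329807 -0.13083046  0.27044564] [ 6.04019547 -1.76077208  1.8845104 ]
```

Emit:
servo_tool([
  {"offset": [1,-0.7,0.8],"yaw": 0},
  {"offset": [2,-1.3,1.4],"yaw": 0},
  {"offset": [3.5,-1.7,1.8],"yaw": 0},
  {"offset": [4.5,-1.8,1.9],"yaw": 0},
  {"offset": [5.3,-1.8,1.9],"yaw": 0},
  {"offset": [6,-1.8,1.9],"yaw": 0},
  {"offset": [6,-1.8,1.9],"yaw": 0},
  {"offset": [6,-1.8,1.9],"yaw": 0},
])

```text
clock: 2.6
tcp_pos: [0.5726, -0.1552, 0.2115]
orientation: [0.688, 0.164, 0.688, -0.164]
wrist_force: [0.2, 0.0, 0.0]
finger_gap: -0.0001
```

```bash
python3 - <<'E'
from workcell import env
from h import *
s=env.get_state();print(s["clock"],s["tcp_pos"],s["wrist_force"],off(s,(.572,-.155,.17)))
p,d=env.read_camera("wrist");m=env.camera_model("wrist")
np.savez("pics/w3.npz",p=p,d=d,T=m["world_from_camera"])
cv2.imwrite("pics/w3c.png",cv2.resize(p[200:340,220:400],None,fx=4,fy=4,interpolation=cv2.INTER_CUBIC)[:,:,::-1])
E
```

```text
2.6 [ 0.57262106 -0.15523874  0.21151043] [0.23369697 0.03963577 0.03900578] [ 4.15102976 -0.00730478 -0.06693993]
```

View pics/w3c.png

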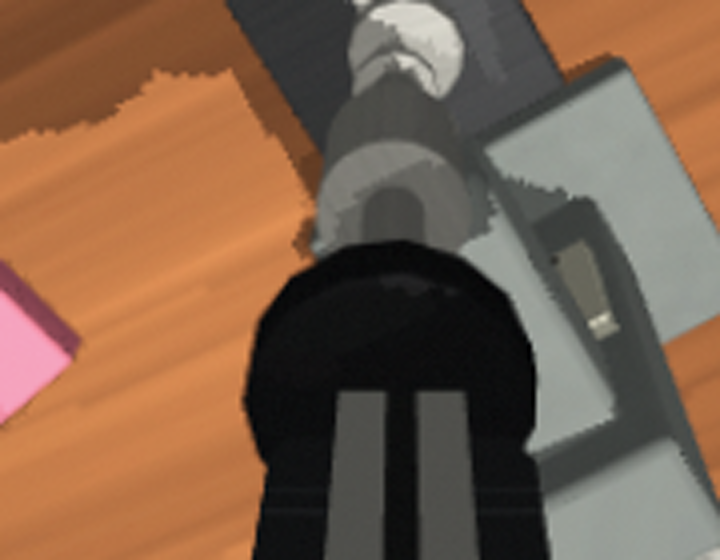

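The fingertips at crop (400,390) sit centred over the black knob disc. Now I'll press slowly.

Emit:
servo_tool([
  {"offset": [0.6,0,0],"yaw": 0},
  {"offset": [1.1,0,0],"yaw": 0},
  {"offset": [1.6,0,0],"yaw": 0},
  {"offset": [2.1,0,0],"yaw": 0},
  {"offset": [2.6,0,0],"yaw": 0},
  {"offset": [3.0,0,0],"yaw": 0},
  {"offset": [3.4,0,0],"yaw": 0},
  {"offset": [3.6,0,0],"yaw": 0},
])

```text
clock: 3.45
tcp_pos: [0.5727, -0.1555, 0.1752]
orientation: [0.688, 0.165, 0.688, -0.165]
wrist_force: [0.0, 0.9, 3.9]
finger_gap: 0.0003
```

Emit:
servo_tool([
  {"offset": [0.2,0,0],"yaw": 0},
  {"offset": [0.4,0,0],"yaw": 0},
  {"offset": [0.6,0,0],"yaw": 0},
  {"offset": [0.75,0,0],"yaw": 0},
  {"offset": [0.85,0,0],"yaw": 0},
  {"offset": [0.95,0,0],"yaw": 0},
  {"offset": [0.95,0,0],"yaw": 0},
  {"offset": [0.95,0,0],"yaw": 0},
])

```text
clock: 4.25
tcp_pos: [0.5727, -0.1555, 0.1669]
orientation: [0.688, 0.164, 0.687, -0.165]
wrist_force: [-2.6, 1.4, 9.8]
finger_gap: 0.0002
```

Emit:
servo_tool([
  {"offset": [0,0,0],"yaw": 0},
  {"offset": [0,0,0],"yaw": 0},
  {"offset": [0,0,0],"yaw": 0},
  {"offset": [0,0,0],"yaw": 0},
  {"offset": [0,0,0],"yaw": 0},
  {"offset": [0,0,0],"yaw": 0},
  {"offset": [0,0,0],"yaw": 0},
  {"offset": [0,0,0],"yaw": 0},
])

```text
clock: 5.05
tcp_pos: [0.5727, -0.1555, 0.1669]
orientation: [0.688, 0.164, 0.687, -0.165]
wrist_force: [-2.7, 0.4, 10.8]
finger_gap: 0.0002
```

```bash
python3 - <<'E'
from workcell import env
from h import *
s=env.get_state();print(s["clock"],s["tcp_pos"],s["wrist_force"])
p,d=env.read_camera("scene")
cv2.imwrite("pics/s1.png",cv2.resize(p[150:290,220:380],None,fx=4,fy=4,interpolation=cv2.INTER_CUBIC)[:,:,::-1])
E
```

```text
5.05 [ 0.57274402 -0.15550922  0.16692108] [-2.67943939  0.43361008 10.76871336]
```

View pics/s1.png

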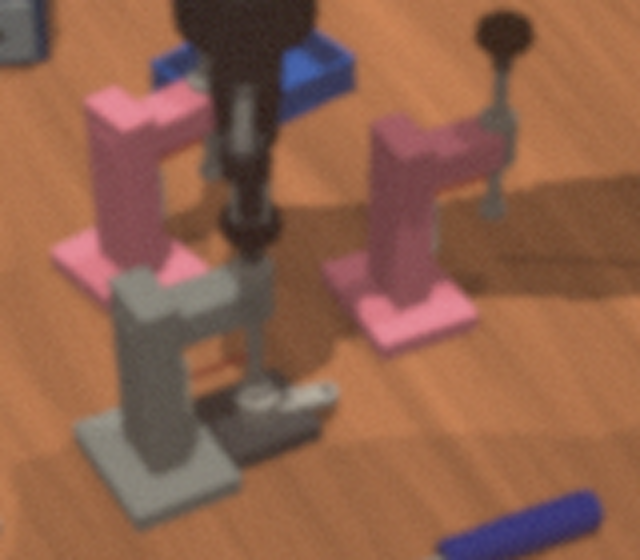

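The foot rests on the cam, at crop (257,393). The wrist force is about 10.5 N, which is about 5 N on the cam, and it has been held for over 1 s. Releasing.

Emit:
servo_tool([
  {"offset": [-1,0,0],"yaw": 0},
  {"offset": [-2.5,0,0],"yaw": 0},
  {"offset": [-4.5,0,0],"yaw": 0},
  {"offset": [-7,0,0],"yaw": 0},
  {"offset": [-9,1.5,-1],"yaw": 0},
  {"offset": [-9,4.5,-3],"yaw": 0},
  {"offset": [-9,8,-5.2],"yaw": 0},
  {"offset": [-9,11,-7.1],"yaw": 0},
])

```text
clock: 5.9
tcp_pos: [0.5586, -0.0239, 0.2554]
orientation: [0.687, 0.165, 0.688, -0.165]
wrist_force: [0.4, -0.0, 0.4]
finger_gap: 0.0002
```

Emit:
servo_tool([
  {"offset": [0,3,-2],"yaw": 0},
  {"offset": [0,6.5,-4.2],"yaw": 0},
  {"offset": [0,10,-6.5],"yaw": 0},
  {"offset": [0,13,-8.5],"yaw": 0},
  {"offset": [0,15,-9.8],"yaw": 0},
  {"offset": [0,16,-10.5],"yaw": 0},
  {"offset": [0,16,-10.5],"yaw": 0},
  {"offset": [0,16,-10.5],"yaw": 0},
], claw=1)

```text
clock: 6.7
tcp_pos: [0.538, 0.1643, 0.2555]
orientation: [0.688, 0.164, 0.688, -0.165]
wrist_force: [-0.1, -0.5, 0.4]
finger_gap: 0.0854
```

```bash
python3 - <<'E'
from workcell import env
from h import *
s=env.get_state();print(s["clock"],s["tcp_pos"],s["qvel"].round(3),s["wrist_force"],s["joint_pos"].round(3))
m=env.camera_model("wrist");p,d=env.read_camera("wrist")
np.savez("pics/w4.npz",p=p,d=d,T=m["world_from_camera"])
cv2.imwrite("pics/w4.png",p[:,:,::-1])
p,d=env.read_camera("scene");cv2.imwrite("pics/s2.png",p[:,:,::-1])
E
```

```text
6.7 [0.53797304 0.16426545 0.25549866] [-0.02  -0.003  0.001  0.     0.001  0.001] [-0.08428517 -0.47401357  0.35011357] [ 1.540e-01  2.840e-01  6.500e-02  1.352e+00 -1.000e-03  6.240e-01]
```

View pics/w4.png

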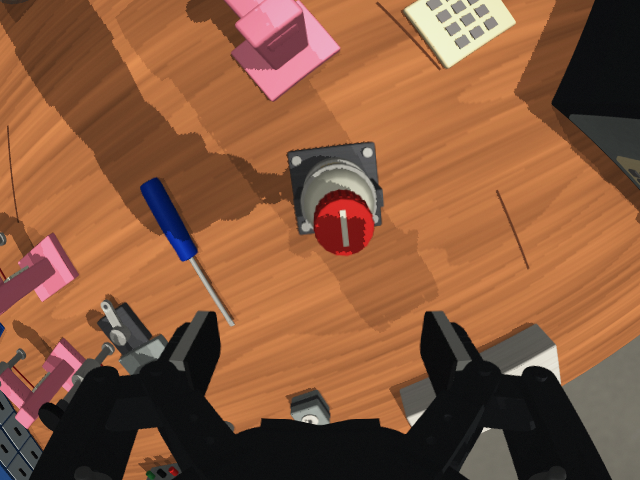

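View pics/s2.png

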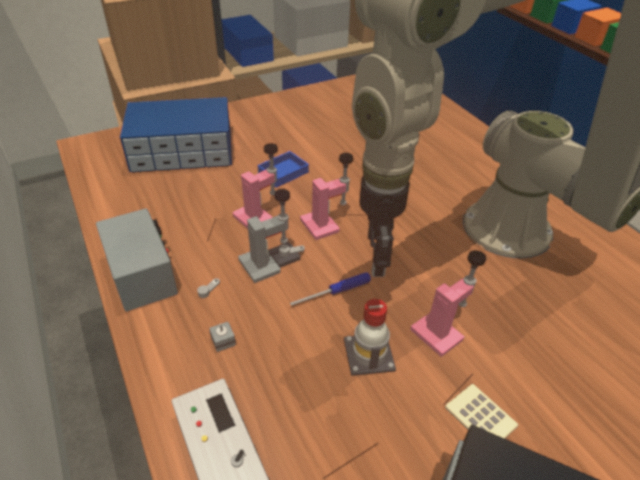

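The gauge knob is back up at scene (282,196), with the cam still in place. The red cap's top is near wrist pixel (344,222). Measuring it now.

```bash
python3 - <<'E'
from workcell import env
from h import *
z=np.load("pics/w4.npz");m=dict(env.camera_model("wrist"),world_from_camera=z["T"])
p=z["p"].astype(int)
f=H/2/np.tan(np.radians(m["vertical_fov"])/2)
u0,v0,u1,v1=305,180,385,265
b=p[v0:v1,u0:u1]
red=((b[...,0]>2*b[...,1])&(b[...,0]>90)&(b[...,1]<90))
top=((red&(b[...,0]>165))|(b.min(2)>150)).astype(np.uint8)
# depth-based: points with z near top
D=z["d"][v0:v1,u0:u1]
P=np.zeros(b.shape)
for i in range(v1-v0):
    for j in range(u1-u0):
        o,r=wray(m,u0+j,v0+i);c=-(np.linalg.inv(m["world_from_camera"][:3,:3])@r)[2]
        P[i,j]=o+r*D[i,j]/c
mk=red|((b.min(2)>140)&(P[...,2]>.145))
print("ztop",np.percentile(P[mk][:,2],[50,80,95]))
t=mk&(P[...,2]>np.percentile(P[mk][:,2],95)-.006)
q=P[t];print(t.sum(),q.mean(0),q.min(0),q.max(0),(q.min(0)+q.max(0))/2)
cn=max(cv2.findContours(t.astype(np.uint8),0,1)[0],key=len)
e=cv2.fitEllipse(cn);print(e,pl(wray(m,u0+e[0][0],v0+e[0][1]),.154))
for uv in ((344.5,227),(343,211),(346,244)): print(uv,pl(wray(m,*uv),.154))
# triangulate with top camera
tm=env.camera_model("top");print(tri(ray(tm,218.0,255.6),wray(m,u0+e[0][0],v0+e[0][1])))
s=env.get_state();print(s["tcp_pos"])
cv2.imwrite("pics/w4c.png",cv2.resize(np.hstack([z["p"][v0:v1,u0:u1],(t[...,None]*np.ones(3)*255).astype(np.uint8)]),None,fx=5,fy=5)[:,:,::-1])
E
```

```text
ztop [0.15280294 0.15338045 0.1539851 ]
2513 [0.5345969  0.18309723 0.15402821] [0.46415529 0.16124465 0.14804354] [0.55657778 0.20323617 0.39691306] [0.51036653 0.18224041 0.2724783 ]
((38.90663528442383, 45.999481201171875), (56.83896255493164, 58.92230224609375), 70.96375274658203) [0.53471172 0.18301982 0.154     ]
(344.5, 227) [0.535535   0.18307279 0.154     ]
(343, 211) [0.5249528  0.18706544 0.154     ]
(346, 244) [0.5470645  0.17867969 0.154     ]
(array([0.53643717, 0.18338087, 0.15105898]), np.float64(0.0020499324630988266))
[0.53816533 0.16370188 0.25565798]
```

View pics/w4c.png

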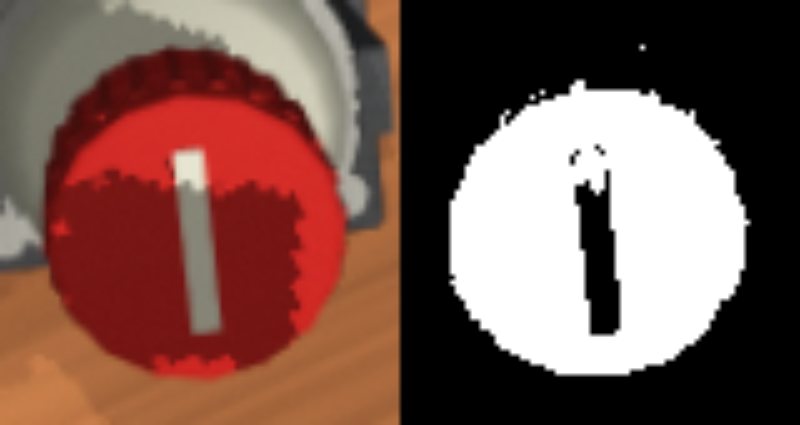

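The enlarged crop shows the cap top as a full disc. The top and wrist views both put its centre at about (0.5355, 0.183, 0.154), and the height matches the text. Descending with the jaws open.

Emit:
servo_tool([
  {"offset": [0.5,0.8,-0.6],"yaw": 0},
  {"offset": [2,1.6,-1.1],"yaw": 0},
  {"offset": [4,1.6,-1.1],"yaw": 0},
  {"offset": [6,1.6,-1.1],"yaw": 0},
  {"offset": [7.5,1.6,-1.1],"yaw": 0},
  {"offset": [8,1.6,-1.1],"yaw": 0},
  {"offset": [8,1.6,-1.1],"yaw": 0},
  {"offset": [8,1.6,-1.1],"yaw": 0},
])

```text
clock: 7.6
tcp_pos: [0.5358, 0.1841, 0.1765]
orientation: [0.688, 0.165, 0.687, -0.165]
wrist_force: [-0.5, -0.2, 0.3]
finger_gap: 0.0856
```

```bash
python3 - <<'E'
from workcell import env
from h import *
s=env.get_state();print(s["clock"],s["tcp_pos"],s["qvel"].round(3),off(s,(.5355,.183,.119)))
m=env.camera_model("wrist");p,d=env.read_camera("wrist")
cv2.imwrite("pics/w5.png",p[:,:,::-1])
E
```

```text
7.6 [0.53576782 0.18413567 0.17645864] [ 0.004 -0.007  0.011 -0.001 -0.001 -0.001] [ 5.74580457 -0.11724516  0.02346729]
```

View pics/w5.png

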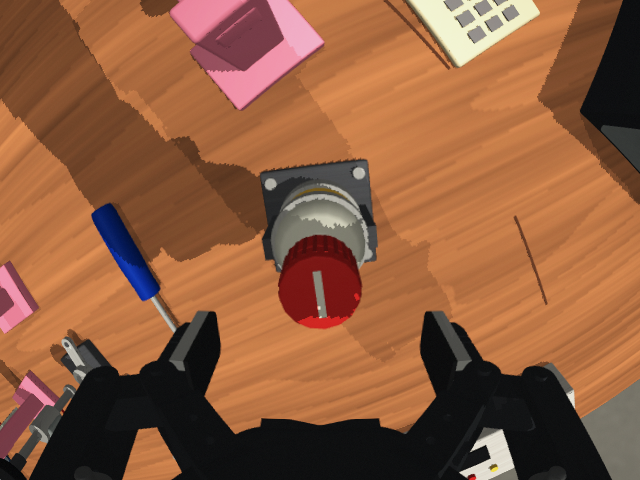

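The cap, at wrist column 320, is centred between the jaws at about 217 and 422. Going down.

Emit:
servo_tool([
  {"offset": [1,-0.1,0],"yaw": 0},
  {"offset": [2.2,-0.1,0],"yaw": 0},
  {"offset": [3.4,-0.1,0],"yaw": 0},
  {"offset": [4.5,-0.1,0],"yaw": 0},
  {"offset": [5.4,-0.1,0],"yaw": 0},
  {"offset": [5.7,-0.1,0],"yaw": 0},
  {"offset": [5.7,-0.1,0],"yaw": 0},
  {"offset": [5.7,-0.1,0],"yaw": 0},
])

```text
clock: 8.45
tcp_pos: [0.5352, 0.1834, 0.1191]
orientation: [0.688, 0.165, 0.688, -0.164]
wrist_force: [-0.0, -0.5, -0.3]
finger_gap: 0.0853
```

```bash
python3 - <<'E'
from workcell import env
from h import *
s=env.get_state();print(s["clock"],s["tcp_pos"],s["wrist_force"],off(s,(.5355,.183,.119)))
m=env.camera_model("wrist");p,d=env.read_camera("wrist")
cv2.imwrite("pics/w6.png",p[:,:,::-1])
E
```

```text
8.45 [0.53516913 0.18337586 0.11906381] [-0.03870308 -0.50580268 -0.29936123] [ 0.00639409 -0.01853921  0.04651435]
```

View pics/w6.png

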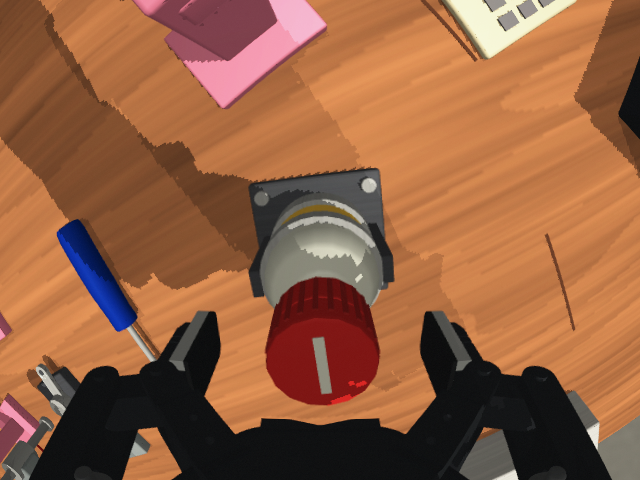

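The cap, at columns 265–380, stands between the jaws. Closing.

Emit:
servo_tool([
  {"offset": [0,0,0],"yaw": 0},
  {"offset": [0,0,0],"yaw": 0},
  {"offset": [0,0,0],"yaw": 0},
  {"offset": [0,0,0],"yaw": 0},
  {"offset": [0,0,0],"yaw": 0},
  {"offset": [0,0,0],"yaw": 0},
  {"offset": [0,0,0],"yaw": 0},
  {"offset": [0,0,0],"yaw": 0},
], claw=0, force=38)

```text
clock: 9.3
tcp_pos: [0.5352, 0.1836, 0.1192]
orientation: [0.688, 0.165, 0.687, -0.164]
wrist_force: [-0.5, 2.2, 5.0]
finger_gap: 0.041
```

```bash
python3 - <<'E'
from workcell import env
from h import *
s=env.get_state();print(s["clock"],s["tcp_pos"],s["wrist_force"],s["ft_torque"],s["finger_gap"])
m=env.camera_model("wrist");p,d=env.read_camera("wrist")
cv2.imwrite("pics/w7.png",p[220:,120:520,::-1])
E
```

```text
9.3 [0.53522251 0.18361145 0.11923271] [-0.46323771  2.21294469  5.03648778] [ 0.48616746 -0.0055922   0.03717157] 0.04095792531715986
```

View pics/w7.png

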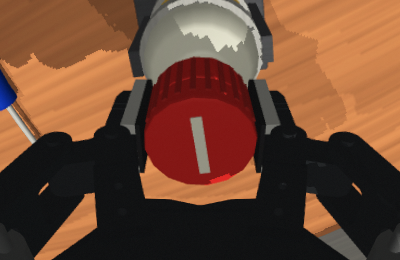

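Gripped, with a 41 mm gap. Now pushing down.

Emit:
servo_tool([
  {"offset": [0.1,0,0],"yaw": 0},
  {"offset": [0.2,0,0],"yaw": 0},
  {"offset": [0.3,0,0],"yaw": 0},
  {"offset": [0.4,0,0],"yaw": 0},
  {"offset": [0.5,0,0],"yaw": 0},
  {"offset": [0.6,0,0],"yaw": 0},
  {"offset": [0.6,0,0],"yaw": 0},
  {"offset": [0.6,0,0],"yaw": 0},
])

```text
clock: 10.15
tcp_pos: [0.5353, 0.1836, 0.1137]
orientation: [0.688, 0.165, 0.687, -0.164]
wrist_force: [-1.3, 1.9, 8.0]
finger_gap: 0.0409
```

Emit:
servo_tool([
  {"offset": [0.05,0,0],"yaw": 0},
  {"offset": [0.08,0,0],"yaw": -3},
  {"offset": [0.08,0,0],"yaw": -8},
  {"offset": [0.08,0,0],"yaw": -14},
  {"offset": [0.08,0,0],"yaw": -20},
  {"offset": [0.08,0,0],"yaw": -26},
  {"offset": [0.08,0,0],"yaw": -32},
  {"offset": [0.08,0,0],"yaw": -36},
])

```text
clock: 10.95
tcp_pos: [0.5361, 0.183, 0.1133]
orientation: [0.706, -0.057, 0.704, 0.057]
wrist_force: [-0.3, 0.7, 9.0]
finger_gap: 0.0408
```

```bash
python3 - <<'E'
from workcell import env
from h import *
s=env.get_state();print(s["clock"],s["tcp_pos"],s["wrist_force"],s["ft_torque"],s["finger_gap"],s["joint_pos"].round(3))
m=env.camera_model("wrist");p,d=env.read_camera("wrist")
cv2.imwrite("pics/w8.png",p[220:,120:520,::-1])
E
```

```text
10.95 [0.53610863 0.18299815 0.11326811] [-0.32976579  0.66422232  9.04641387] [-0.00403121 -0.01712999 -0.02859212] 0.0407782872062153 [ 1.880e-01  3.560e-01 -1.900e-01  1.022e+00 -1.000e-03  2.600e-02]
```

View pics/w8.png

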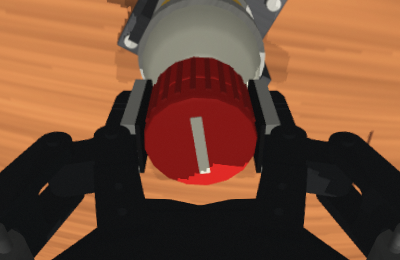

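The mark stays fixed relative to the gripper while the bottle has turned, so the cap is turning with the jaws. Continuing the twist.

Emit:
servo_tool([
  {"offset": [0,0,0],"yaw": -5},
  {"offset": [0,0,0],"yaw": -11},
  {"offset": [0,0,0],"yaw": -17},
  {"offset": [0,0,0],"yaw": -23},
  {"offset": [0,0,0],"yaw": -29},
  {"offset": [0,0,0],"yaw": -34},
  {"offset": [0,0,0],"yaw": -38},
  {"offset": [0,0,0],"yaw": -38},
])

```text
clock: 11.8
tcp_pos: [0.5361, 0.183, 0.1133]
orientation: [0.649, -0.283, 0.647, 0.282]
wrist_force: [0.3, 0.6, 9.3]
finger_gap: 0.0412
```

```bash
python3 - <<'E'
from workcell import env
from h import *
s=env.get_state();print(s["clock"],s["tcp_pos"],s["wrist_force"],s["ft_torque"],s["finger_gap"],toolR(s).round(3))
m=env.camera_model("wrist");p,d=env.read_camera("wrist")
cv2.imwrite("pics/w9.png",p[220:,120:520,::-1])
E
```

```text
11.8 [0.53613368 0.1829743  0.11326742] [0.25527686 0.55800618 9.31888449] [ 0.04239917 -0.03374587  0.02510498] 0.041242940753642 [[ 0.003 -0.733  0.68 ]
 [-0.     0.68   0.733]
 [-1.    -0.003  0.002]]
```

View pics/w9.png

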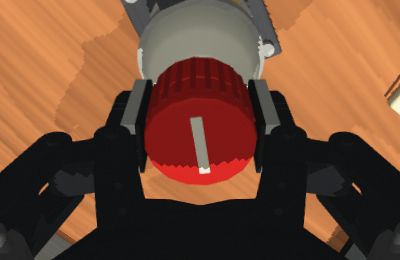

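The turn is about 74° with no slip. Now lifting straight up about 10.7 cm, which puts the underside near 220 mm.

Emit:
servo_tool([
  {"offset": [-0.4,0,0],"yaw": 0},
  {"offset": [-1,0,0],"yaw": 0},
  {"offset": [-2,0,0],"yaw": 0},
  {"offset": [-3.5,0,0],"yaw": 0},
  {"offset": [-5,0,0],"yaw": 0},
  {"offset": [-6.5,0,0],"yaw": 0},
  {"offset": [-8,0,0],"yaw": 0},
  {"offset": [-9,0,0],"yaw": 0},
])

```text
clock: 12.65
tcp_pos: [0.5346, 0.1831, 0.2028]
orientation: [0.648, -0.282, 0.648, 0.282]
wrist_force: [0.9, 0.2, -1.2]
finger_gap: 0.0412
```

Emit:
servo_tool([
  {"offset": [-0.7,0,0],"yaw": 0},
  {"offset": [-1.3,0,0],"yaw": 0},
  {"offset": [-1.6,0,0],"yaw": 0},
  {"offset": [-1.7,0,0],"yaw": 0},
  {"offset": [-1.7,0,0],"yaw": 0},
  {"offset": [-1.7,0,0],"yaw": 0},
  {"offset": [-1.7,0,0],"yaw": 0},
  {"offset": [-1.7,0,0],"yaw": 0},
])

```text
clock: 13.45
tcp_pos: [0.5347, 0.1833, 0.2187]
orientation: [0.648, -0.282, 0.648, 0.282]
wrist_force: [-0.1, -0.2, 0.4]
finger_gap: 0.0415
```

```bash
python3 - <<'E'
from workcell import env
from h import *
s=env.get_state();print(s["clock"],s["tcp_pos"],s["wrist_force"],s["finger_gap"],s["qvel"].round(4))
p,d=env.read_camera("wrist");q,d2=env.read_camera("scene")
C=cloud(env.camera_model("scene"),d2);i=q.astype(int)
mk=(i[...,0]>2.2*i[...,1])&(i[...,0]>2.2*i[...,2])&(i[...,0]>60)&(C[...,2]>.16)&(abs(C[...,0]-.535)<.06)&(abs(C[...,1]-.18)<.06)
c=C[mk];print(mk.sum(),c.mean(0),np.percentile(c[:,2],[3,50,97]))
a=cv2.resize(q[150:390,220:480],(520,480),interpolation=cv2.INTER_CUBIC)
b=cv2.resize(p,(280,210));b=np.vstack([b,np.zeros((270,280,3),np.uint8)])
cv2.imwrite("pics/fin.png",np.hstack([a,b])[:,:,::-1])
E
```

```text
13.45 [0.53473093 0.1832677  0.21871584] [-0.07163924 -0.21486526  0.35846926] 0.0414996210802768 [-0.0002  0.0014  0.002   0.002   0.0011  0.0022]
485 [0.5430498  0.19260837 0.245552  ] [0.22407471 0.25067623 0.25569815]
```

View pics/fin.png

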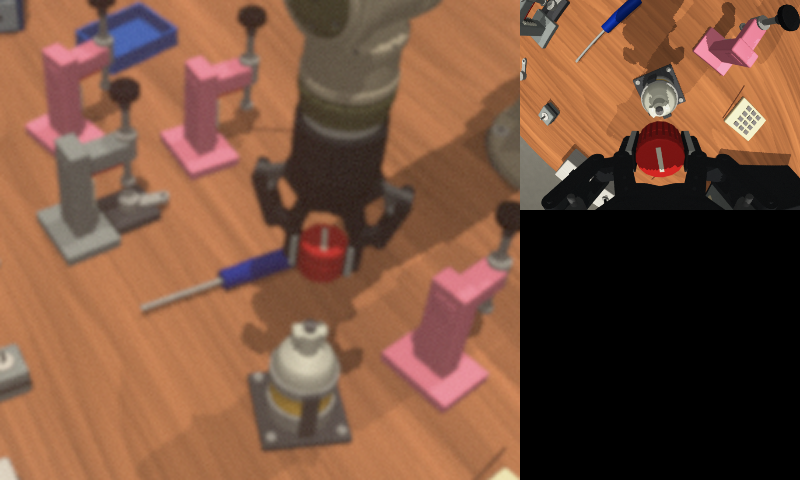

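The picture shows the cap held level at (322,250), above the bare neck at (310,330). The gauge foot is up, and the cam is on its anvil at (125,197). The cap spans about 0.222 to 0.256 m in height. Handing in.

```bash
python3 -c "
from workcell import env
print(env.hand_in())"
```

```text
the job is handed in; nothing more can be done
None
```

I did the job in order and handed it in at about 13.6 s of the 53 s allowed. The hand-in reports no verdict, so these are my own last checks.

- **Gauge check:** I pressed the grey gauge's knob down to 0.167 m, about 30 mm. The wrist force was about 10 to 11 N, which is roughly 5 N on the cam, and I held it for about 1 s. After release, the pictures show the foot back up and the cam still on its anvil.
- **Cap:** I gripped it at 38 N, with a gap of about 41 mm, and pushed it down to about 9 N. It turned about 74° counter-clockwise without slipping in the jaws, and I lifted it straight up.
- **End state:** The cap is held still and level. Its underside is at about 0.22 m, 10 cm above where it sat, and it is within about 2 mm of the bottle axis. The bottle neck is bare and nothing else looks moved in the pictures.

**Disagreements:**
- The camera views differed by up to about 7 mm on the knob and about 2 mm on the cap, so I used values in between.
- The first long move ended about 20 mm short, and I corrected it from the measured pose.
- The seal, gauge and contact forces cannot be read directly; I inferred them from the wrist force and the pictures.

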